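Clamp the latex reagent bottle in the vial mixer

ROBOT

A 6-joint arm with a two-finger parallel gripper is mounted at the origin on a cart in front of the work surface, level with it; the furniture and walls round the work are solid. World frame = base frame: x ahead of the robot, y to its left, z up, the work surface at z = 0. Lengths are in m, angles in degrees, forces in N, time in s.
With the tool pointing down it reaches from about 0.25 to 0.725 m from the base axis. Payload 4 kg.
Tool frame: the origin (TCP) lies at the very end of the fingers, on their centre line; the grasp point (between the pads) lies 19 mm behind it; z points along the fingers, x is the direction in which the jaws open and shut, and the axes are right-handed (so a half turn about z gives the same grasp; the last joint's range is limited). The gripper opens to 85 mm and grips with 20 to 120 N. Pads are 22 mm wide; open, the fingers measure 114 mm over their backs; the gripper's body (76 mm by 85 mm) begins 54 mm behind the grasp point. The pads swing forward as they close: fully open they stand 13 mm farther back than shut.
Start: joints at [-65.718, 13.785, 0.286, 76.501, 0, 90], TCP at [0.206, -0.456, 0.231] pointing down, gripper open.
Joint ranges: [-155.79, 155.79], [-60.16, 107.12], [-62.33, 73.08], [-114, 123.19], [-81.49, 82.49], [-180, 180]. Speed limits (degrees/s): [159.86, 159.86, 180, 180, 180, 180].

INTERFACE

Orientations are given as [roll, pitch, yaw] about the fixed x, y, z axes, in that order (R = Rz(yaw) Ry(pitch) Rx(roll)).
In Python, from bench import get_obs, snapshot, finish_job gives the robot as it stands.
- The arm moves only by the shell command python3 -m jog 'ROWS' [FORCE]. ROWS is JSON, one flat list of numbers, 5 for each row, row after row: the opening in per cent of the stroke, from 0 (shut) to 100 (fully open), then the shift along the world's x, y, z in m, then the turn about the world's z in rad. A call has 1 to 5 rows; each row shifts and turns the pose as measured when the row begins; what a row does not reach is not made up. A row lasts 1/10 s, in which the tool goes at most 50 mm and 8.59 degrees, less where a joint would pass 70% of its speed; a pose out of reach is approached as far as the arm can. A call with a gripper value outside its range is refused whole. The fingers move at their own pace and stop on an object; FORCE is the grip in N (left out, the last holds). Time passes only in rows, so rows that do not move let the fingers close. It gives the time, the measured TCP pose, the force and the opening at its end, in the units of the state.
- get_obs(): the state, without advancing time (a new reading comes with each control period).
- snapshot(name): name is "scene" or "side" or "wrist"; returns a dict with "img" (384x512x3 uint8, red, green, blue), "mtx" (3x3 intrinsics, pixels), "R" (3x3) and "t" (3): a world point X has camera coordinates R X + t. Camera axes: x right, y down, z forward; pixel columns grow to the right and rows downward; lengths in m; the calibration is good to about 2 mm. The wrist camera is an equidistant fisheye: a pixel r from the principal point sees the ray r / f radians off the axis. A picture is of the moment at which its call begins. There is no depth.
- finish_job(): hands the job in, once; it reports no verdict.
The state is a dict: "time_s": time; "joint_positions": joint angles; "joint_vel": joint speeds; "joint_torque": joint torques, N m; "eef_pos": TCP position; "orientation": TCP orientation; "wrist_force": force on the tool from outside, world axes, zero at the start; "torque": the same for the moment, N m; "gripper_width": finger opening in m.
Only numpy, scipy, OpenCV 4.12 (cv2) and the standard library are available. Lean on these libraries where they do the work, as an engineer would, in place of code of your own. Each camera call takes 0.05 s, during which the arm holds its last target. There are 200 camera calls.

TASK

Stand the white bottle with the white cap in the vial mixer's chuck, then turn the black knurled ring clockwise until the jaws hold the bottle gently but firmly: not loose, and not squeezed so hard that it could crack. Turn only that ring: keep the fingers off the fixed metal rings just above and below it, and leave the brown bottle and the green-capped bottle standing where they are.

Things in the scene. Friction and masses are not known exactly. Their poses are not given: they have to be found in the camera images.
- latex_bottle: the bottle to clamp: white with a white cap; round, 59 mm tall, about 40 g; body 24 mm across up to 48 mm, shoulder and cap 13 mm across above that. Origin at the centre of its underside, z up. Held well by about 5 N from each jaw; it may shake loose below 2 N and crack above 14 N a jaw
- antigen_bottle: bystander: white bottle with a green cap, 19 mm across, 46 mm tall; origin at the centre of its underside
- diluent_bottle: bystander: brown bottle with a white cap, 23 mm across, 51 mm tall; origin at the centre of its underside
- mixer: vial mixer: grey housing fixed to the table, 165 x 120 mm, flat top 50 mm above the table, on it a round chuck with a vertical axis: from below collar, clamp ring, head ring. Origin on the table under the chuck's axis; x points to its back, a ledge with knob and switch faces the robot; all of it turns with it
- collar: fixed metal collar under the clamp ring, 73 mm across, 50.5 to 61 mm above the table, bore 34 mm, with a graduated lip that stands out 3.5 mm beyond the clamp ring. Origin on the chuck axis at its underside. Not to be touched with the fingers
- head_ring: fixed bright metal ring above the clamp ring, 60 mm across, 75 to 86 mm above the table, mouth 42 mm across. Origin on the chuck axis at its underside. Not to be touched with the fingers
- seat (a point): centre of the top of the chuck's rubber seat, on the chuck axis, 56 mm above the table: the underside of the bottle stands here, its cap then reaches 115 mm, 29 mm above the top of the chuck
- ring_mid (a point): centre of the clamp ring at half height, on the chuck axis, 68 mm above the table. The ring is black, knurled, 66 mm across, 12 mm tall (62 to 74 mm above the table), with a white mark; to be gripped across from above. Clockwise from above closes the jaws. It needs about 0.25 N m to turn and stays where it is left; each newton per jaw on the bottle adds about 0.027 N m
- jaw_mid (a point): point on the chuck axis amid the three rubber-faced jaws, 80.5 mm above the table. They move in together 9 mm per rad of ring turn and centre the bottle; faces sprung, about 7 N per mm. At the start 30 to 40 mm apart (differs each time): the bottle goes in between; they then meet it after 0.34 to 0.89 rad, and at the ring's end stop, 0.44 rad farther, they would crush it

How it is judged:
By the outcome, as a careful person would: the job done as asked, in the order asked, and still so for the second after the job is handed in, with the robot touching nothing.
It also fails if it takes over 54 s, if anything falls off the work surface, if the arm or the gripper's body presses on something with over 40 N, if the wrist force passes 120 N, or if a joint passes its speed limit or range.

## Working session

There is one attempt and no reset: what is moved stays moved. The work goes in short steps, Python scripts to look and compute and a shell command to move; the robot and the scene stay as the last step left them, time stands still between calls to the robot, and variables do not carry over. Pictures are saved under pics/ and viewed, about 8 in all and at most 12, crops included, and the job is handed in when it is done.

```bash
mkdir -p pics; ls
python3 - <<'E'
from bench import *
import cv2,numpy as np
o=get_obs();print(o)
a=snapshot("scene");b=snapshot("side")
for n,s in(("scene",a),("side",b)):
    cv2.imwrite(f"pics/{n}0.png",s["img"][:,:,::-1]);np.savez(f"{n}0.npz",**s);print(n,s["mtx"].tolist(),(-s["R"].T@s["t"]).tolist())
E
```

```text
pics
{'time_s': 0.0, 'joint_positions': array([-6.57160914e+01,  1.38301444e+01,  2.14395844e-01,  7.65005015e+01,
        4.11603678e-04,  9.00005053e+01]), 'joint_vel': array([-0.02661896, -0.04442436,  0.00229906, -0.06683011, -0.00646763,
        0.01020389]), 'joint_torque': array([ 1.60889682e-03, -3.72312176e+01,  2.52411675e+01,  1.69993518e-02,
        2.18350037e-04, -1.01863872e-06]), 'eef_pos': array([ 0.20537717, -0.45519552,  0.23043539]), 'orientation': array([-1.79999589e+02,  1.16250051e-01, -6.57165967e+01]), 'wrist_force': array([ 0.02544483, -0.52453017, -0.07804658]), 'torque': array([-0.03358221,  0.03877304,  0.0011823 ]), 'gripper_width': 0.0855149115346532}
scene [[412.4214019507086, 0.0, 256.13264311750635], [0.0, 412.4214019507086, 189.65800833661416], [0.0, 0.0, 1.0]] [0.12226587206731636, 0.6754737548022769, 0.5754044911122663]
side [[360.5877793189474, 0.0, 254.59625361740495], [0.0, 360.5877793189474, 191.91293886967944], [0.0, 0.0, 1.0]] [0.07392768406015447, 0.6977973801018168, 0.5426354898047786]
```

View pics/scene0.png

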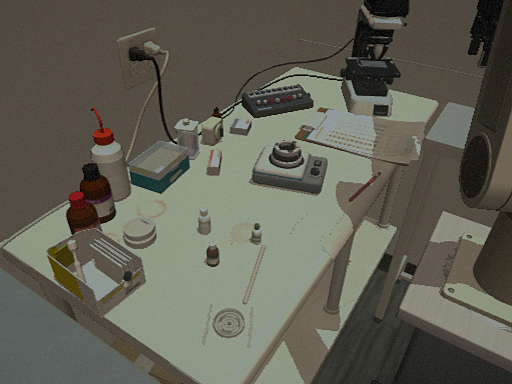

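View pics/side0.png

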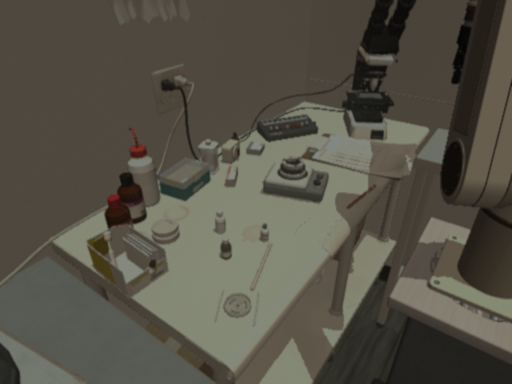

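The scene view shows the white bottle at (204,221), the green-capped one at (257,234), the brown one at (212,256), and the chuck at about (288,152). The side view has the white bottle at (220,222) and the chuck at (292,167). I'll enlarge both.

```bash
cat > h.py <<'E'
import numpy as np
def ray(s,u,v):
    d=s["R"].T@np.linalg.inv(s["mtx"])@[u,v,1.];return -s["R"].T@s["t"],d
def onz(s,u,v,z):
    c,d=ray(s,u,v);return c+d*(z-c[2])/d[2]
E
python3 - <<'E'
import cv2,numpy as np
from h import *
a=np.load("scene0.npz");b=np.load("side0.npz")
A=cv2.resize(a["img"][195:275,190:270],None,fx=5,fy=5,interpolation=2)
B=cv2.resize(a["img"][130:200,245:335],None,fx=4.444,fy=4.444,interpolation=2)
C=cv2.resize(b["img"][150:205,255:335],None,fx=5,fy=5,interpolation=2)
print(A.shape,B.shape,C.shape)
cv=np.zeros((600,800,3),np.uint8);cv[:400,:400]=A;cv[:B.shape[0],400:400+B.shape[1]]=B[:,:400];cv[315:315+C.shape[0],400:400+C.shape[1]]=C[:285]
cv2.imwrite("pics/crop0.png",cv2.convertScaleAbs(cv[:,:,::-1],alpha=1.3))
for n,u,v,z in(("latex top",204,209.5,.059),("latex base",204.5,231,0),("green top",257,225,.046),("brown top",212,246.5,.051),("head",288,145,.086)):print(n,onz(a,u,v,z).round(3))
for n,u,v,z in(("latex top",220,211,.059),("head",292,160,.086)):print(n,onz(b,u,v,z).round(3))
E
```

```text
(400, 400, 3) (311, 400, 3) (275, 400, 3)
latex top [0.54  0.196 0.059]
latex base [0.543 0.195 0.   ]
green top [0.437 0.163 0.046]
brown top [0.469 0.262 0.051]
head [ 0.507 -0.078  0.086]
latex top [0.54  0.195 0.059]
head [ 0.51  -0.076  0.086]
```

View pics/crop0.png

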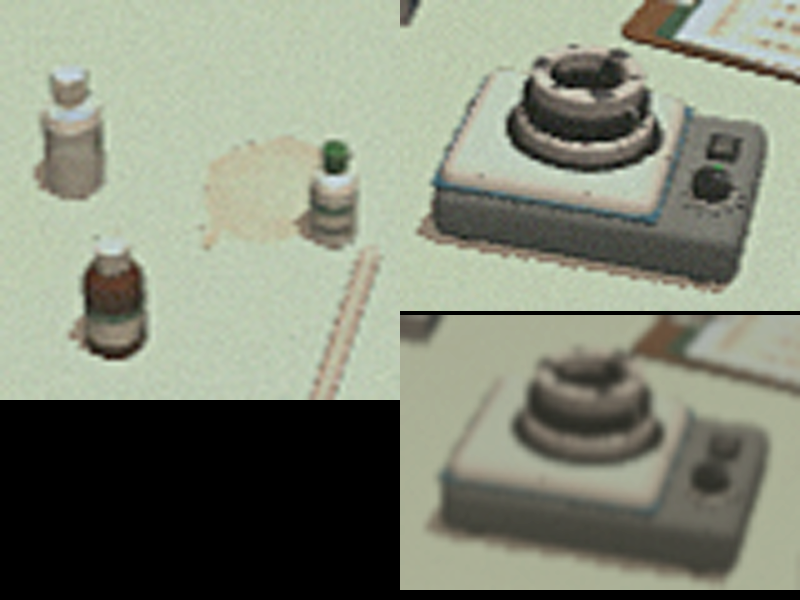

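```bash
R="100,0.022,0.043,0,0.1"; python3 -m jog '[100,0.022,0.043,0,0.1,100,0.022,0.043,0,0.1,100,0.022,0.043,0,0.1,100,0.022,0.043,0,0.1,100,0.022,0.043,0,0.1]' 60; python3 -m jog '[100,0.022,0.043,0,0.1,100,0.022,0.043,0,0.1,100,0.022,0.043,0,0.1,100,0.022,0.043,0,0.1,100,0.022,0.043,0,0.1]'
```

```text
time_s: 0.6
eef_pos: [0.3145, -0.2376, 0.2271]
orientation: [180.0, 0.3, -36.8]
wrist_force: [2.7, -0.6, -0.1]
gripper_width: 0.085
time_s: 1.1
eef_pos: [0.4254, -0.0133, 0.2264]
orientation: [180.0, 0.3, -7.0]
wrist_force: [0.5, -0.8, 1.5]
gripper_width: 0.0855
```

```bash
python3 -m jog '[100,0.023,0.042,0,0,100,0.023,0.042,0,0,100,0.023,0.042,0,0,100,0.023,0.042,0,0,100,0.022,0.04,0,0]'; python3 -m jog '[100,0,0,-0.035,0,100,0,0,-0.035,0,100,0,0,0,0,100,0,0,0,0]'
python3 - <<'E'
from bench import *
import cv2,numpy as np
w=snapshot("wrist");s=snapshot("scene");np.savez("w1.npz",**w);np.savez("s1.npz",**s)
o=get_obs();print(o["eef_pos"],o["orientation"],o["joint_positions"],w["mtx"],w["R"],-w["R"].T@w["t"])
cv=np.hstack([w["img"],s["img"]])[:,:,::-1]
cv=np.vstack([cv2.resize(w["img"],(512,384))])
out=np.zeros((560,800,3),np.uint8);out[:384,:512]=w["img"];out[:480,512:]=cv2.resize(s["img"][100:260,150:246],(288,480),interpolation=2)
cv2.imwrite("pics/w1.png",out[:,:,::-1])
E
```

```text
time_s: 1.6
eef_pos: [0.5408, 0.2051, 0.2245]
orientation: [179.8, 0.4, -6.7]
wrist_force: [1.3, -0.3, 0.6]
gripper_width: 0.0856
time_s: 2.0
eef_pos: [0.5438, 0.2133, 0.1513]
orientation: [180.0, 0.3, -6.1]
wrist_force: [0.2, 0.2, 1.1]
gripper_width: 0.0852
[0.54405459 0.21296043 0.15201262] [179.99776896   0.24647177  -6.16952826] [2.13189011e+01 2.59226814e+01 5.75121419e+00 7.00482090e+01
 1.11784403e-01 1.17488210e+02] [[297.31863964   0.         255.27804417]
 [  0.         297.31863964 193.02630084]
 [  0.           0.           1.        ]] [[ 0.99428584 -0.106604   -0.00558982]
 [-0.10109135 -0.95710733  0.27152549]
 [-0.03429576 -0.26940887 -0.96241502]] [0.55251953 0.28207817 0.29363522]
```

View pics/w1.png

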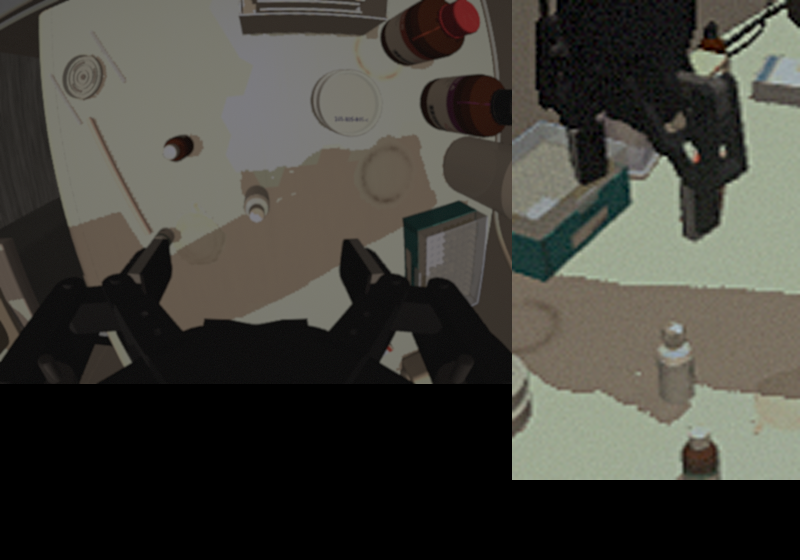

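The wrist view has the white bottle's cap top at about (257,213). The fingertip ends are at about (163,236) and (351,240), with the brown and green bottles clear of them.

```bash
cat >> h.py <<'E'
def wray(s,u,v):
    K=s["mtx"];x=(u-K[0,2])/K[0,0];y=(v-K[1,2])/K[1,1];r=np.hypot(x,y)+1e-12
    return -s["R"].T@s["t"],s["R"].T@[x/r*np.sin(r),y/r*np.sin(r),np.cos(r)]
def wonz(s,u,v,z):
    c,d=wray(s,u,v);return c+d*(z-c[2])/d[2]
def wproj(s,X):
    c=s["R"]@X+s["t"];r=np.hypot(c[0],c[1]);t=np.arctan2(r,c[2]);return s["mtx"][:2,:2]@(c[:2]/r*t)+s["mtx"][:2,2]
E
python3 - <<'E'
from h import *
w=np.load("w1.npz")
print("cap",wonz(w,257,214,.059),"base?",wonz(w,256,196,.048))
p=np.array([.54405,.21296,.15201]);a=np.deg2rad(-6.17);d=np.array([np.cos(a),np.sin(a),0])
for h in(0,.0065,.013,.019):
  print(h,[wproj(w,p+sg*q*d+[0,0,h]).round(1) for sg in(-1,1) for q in(.0425,.057)])
E
```

```text
cap [0.54364646 0.19808626 0.059     ] base? [0.54410082 0.21060743 0.048     ]
0 [array([176.3, 245.6]), array([151.4, 244.6]), array([333.5, 246.1]), array([358.6, 245.3])]
0.0065 [array([173.2, 250.9]), array([147.6, 249.8]), array([336.4, 251.5]), array([362.3, 250.5])]
0.013 [array([170. , 256.7]), array([143.5, 255.3]), array([339.5, 257.3]), array([366.2, 256.1])]
0.019 [array([166.8, 262.4]), array([139.5, 260.8]), array([342.5, 263.1]), array([370.1, 261.6])]
```

```bash
python3 -m jog '[100,-0.002,-0.0165,0,0,100,0,0,-0.04,0,100,0,0,-0.04,0,100,0,0,-0.02,0,100,0,0,0,0]'
python3 - <<'E'
from bench import *
o=get_obs();print(o["eef_pos"],o["orientation"])
E
```

```text
time_s: 2.6
eef_pos: [0.5481, 0.1915, 0.0609]
orientation: [-179.6, -0.8, -6.5]
wrist_force: [0.5, -0.0, 0.5]
gripper_width: 0.0856
[0.54811094 0.19145475 0.06089396] [-179.61413756   -0.82466036   -6.47831779]
```

```bash
python3 -m jog '[100,-0.003,0.0025,-0.007,0,100,-0.003,0.0025,-0.014,0,100,0,0,0,0,100,0,0,0,0,100,0,0,0,0]'
```

```text
time_s: 3.1
eef_pos: [0.5472, 0.1958, 0.0483]
orientation: [-179.3, -1.5, -6.7]
wrist_force: [0.4, -0.2, 0.0]
gripper_width: 0.0853
```

```bash
python3 -m jog '[100,0,0,0,0,100,0,0,0,0]';python3 -m jog '[100,-0.005,0,-0.007,0,100,0,0,-0.008,0,100,0,0,0,0]'
```

```text
time_s: 3.3
eef_pos: [0.5487, 0.1962, 0.0504]
orientation: [-179.2, -1.7, -6.7]
wrist_force: [1.1, -0.3, 0.3]
gripper_width: 0.0853
time_s: 3.6
eef_pos: [0.5436, 0.1963, 0.0348]
orientation: [-179.2, -1.8, -6.7]
wrist_force: [-0.1, -0.1, 0.2]
gripper_width: 0.0856
```

```bash
python3 -m jog '[60,-0.001,0,-0.002,0,25,0,0,0,0,15,0,0,0,0,15,0,0,0,0,15,0,0,0,0]' 22; python3 -m jog '[15,0,0,0,0,15,0,0,0,0]'
```

```text
time_s: 4.1
eef_pos: [0.5419, 0.1962, 0.0317]
orientation: [-179.2, -1.7, -6.7]
wrist_force: [0.7, 0.3, -1.2]
gripper_width: 0.0226
time_s: 4.3
eef_pos: [0.5421, 0.1963, 0.0319]
orientation: [-179.2, -1.7, -6.7]
wrist_force: [0.2, 0.5, -0.4]
gripper_width: 0.023
```

```bash
python3 -m jog '[10,0,0,0.03,0,10,0,0,0.04,0,10,0,0,0.04,0,10,0,0,0.03,0,10,0,0,0,0]'; python3 -m jog '[10,-0.005,-0.045,0,0,10,-0.005,-0.045,0,0,10,-0.005,-0.045,0,0,10,-0.005,-0.045,0,0,10,-0.005,-0.045,0,0]';  python3 -m jog '[10,0,0,0,0,10,0,0,0,0]'
```

```text
time_s: 4.8
eef_pos: [0.5393, 0.1951, 0.1749]
orientation: [-179.4, -1.4, -6.7]
wrist_force: [1.3, -0.3, -0.2]
gripper_width: 0.023
time_s: 5.3
eef_pos: [0.5137, -0.03, 0.1736]
orientation: [-179.2, -1.6, -5.9]
wrist_force: [0.1, -0.7, -0.5]
gripper_width: 0.0226
time_s: 5.5
eef_pos: [0.5118, -0.0358, 0.1722]
orientation: [-179.3, -1.5, -6.5]
wrist_force: [0.6, 0.3, -0.9]
gripper_width: 0.023
```

Run:
```python
from bench import *
import cv2,numpy as np
w=snapshot("wrist");s=snapshot("scene");np.savez("w2.npz",**w);np.savez("s2.npz",**s)
print(get_obs()["eef_pos"])
out=np.zeros((600,800,3),np.uint8);out[:300,:]=cv2.resize(w["img"][170:320,60:460],(800,300),interpolation=2)
out[300:,:400]=cv2.resize(s["img"][95:185,230:350],(400,300),interpolation=2)
b=np.load("scene0.npz")["img"];out[300:,400:]=cv2.resize(b[135:180,258:318],(400,300),interpolation=2)
cv2.imwrite("pics/w2.png",cv2.convertScaleAbs(out[:,:,::-1],alpha=1.3))
```

```text
[ 0.51198714 -0.03458958  0.17227166]
```

View pics/w2.png

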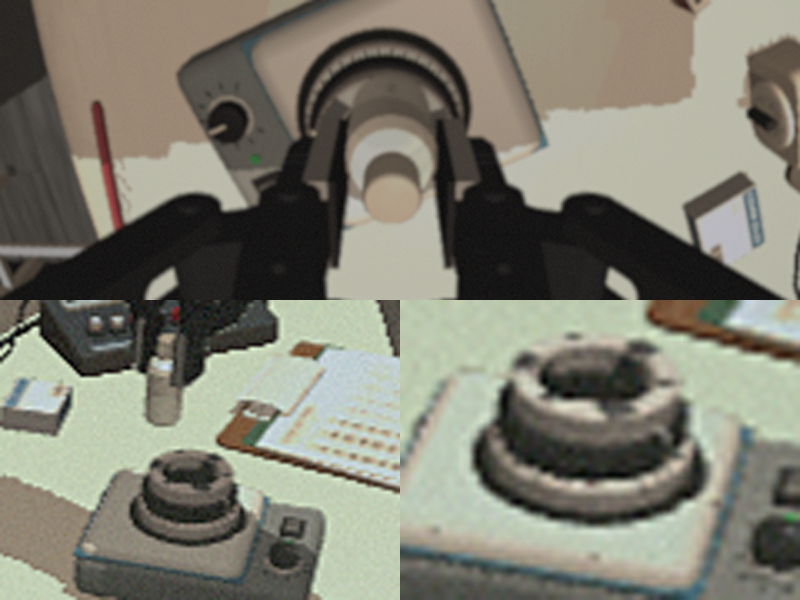

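The wrist view shows the gripped bottle's cap top at raw (256,267), with the collar behind it (left edge (209,222), right (294,222), top (252,185)). In the first scene image the head ring spans u 273–301 with its top edge at v≈140.

Run:
```python
from h import *
from scipy.optimize import least_squares
a=np.load("scene0.npz");w=np.load("w2.npz")
th=np.linspace(0,6.283,181)
def circ(x,y,r,z):return np.c_[x+r*np.cos(th),y+r*np.sin(th),0*th+z]
def pp(s,P):
    c=(s["R"]@P.T).T+s["t"];q=(s["mtx"]@c.T).T;return q[:,:2]/q[:,2:]
def fs(p):
    h=pp(a,circ(*p,.03,.086));k=pp(a,circ(*p,.0365,.060));g=pp(a,circ(*p,.021,.086))
    return np.r_[h[:,0].min()-273.3,h[:,0].max()-301.5,h[:,1].min()-140,k[:,0].min()-269.4,k[:,0].max()-303.9,g[:,1].mean()-146.1]
r=least_squares(fs,[.507,-.08],x_scale=.01,diff_step=1e-3);print(r.x,r.fun)
def fw(p):
    k=np.array([wproj(w,q) for q in circ(*p,.0365,.060)])
    return np.r_[k[:,0].min()-209.5,k[:,0].max()-294.5,k[:,1].min()-185]
r=least_squares(fw,[.507,-.08],x_scale=.01,diff_step=1e-3);print(r.x,r.fun)
print("cap in wrist, z=TCP+.027",wonz(w,256,267.5,.1723+.027))
# scene bottle at start & now
print(onz(a,204,209.5,.059))
```

```text
[ 0.50452499 -0.07120759] [ 1.24572173 -1.24331934  0.00751989  1.85188943 -1.85783276  0.33134409]
[ 0.50893425 -0.06549349] [ 2.92544973 -2.95213039 -0.24461835]
cap in wrist, z=TCP+.027 [ 0.51220065 -0.03360531  0.1993    ]
[0.54011174 0.19587535 0.059     ]
```

```bash
python3 -m jog '[10,-0.003,-0.018,0,0,10,-0.002,-0.012,0,0,10,0,0,-0.015,0,10,0,0,-0.01,0,10,0,0,0,0]';  python3 -m jog '[10,0,0,0,0,10,0,0,0,0]'
```

```text
time_s: 6.1
eef_pos: [0.5083, -0.0596, 0.1459]
orientation: [-179.2, -1.5, -5.7]
wrist_force: [0.4, -0.1, -0.6]
gripper_width: 0.0228
time_s: 6.3
eef_pos: [0.5085, -0.0585, 0.146]
orientation: [-179.2, -1.5, -5.6]
wrist_force: [0.1, 0.4, 0.2]
gripper_width: 0.0228
```

```bash
python3 -m jog '[10,-0.002,-0.012,0,0,10,0,0,-0.008,0,10,0,0,-0.008,0,10,0,0,0,0,10,0,0,0,0]'
python3 - <<'E'
from bench import *
import cv2,numpy as np
w=snapshot("wrist");s=snapshot("scene");np.savez("w3.npz",**w);np.savez("s3.npz",**s)
print(get_obs()["eef_pos"])
out=np.zeros((600,800,3),np.uint8);out[:300,:]=cv2.resize(w["img"][170:320,60:460],(800,300),interpolation=2)
out[300:,:400]=cv2.resize(s["img"][115:175,250:330],(400,300),interpolation=2)
out[300:,400:]=cv2.resize(w["img"][180:255,200:300],(400,300),interpolation=2)
cv2.imwrite("pics/w3.png",cv2.convertScaleAbs(out[:,:,::-1],alpha=1.4))
E
```

```text
time_s: 6.8
eef_pos: [0.507, -0.0718, 0.1297]
orientation: [-179.2, -1.6, -5.6]
wrist_force: [-0.2, 0.4, 0.3]
gripper_width: 0.0229
[ 0.50702182 -0.07164891  0.12977573]
```

View pics/w3.png

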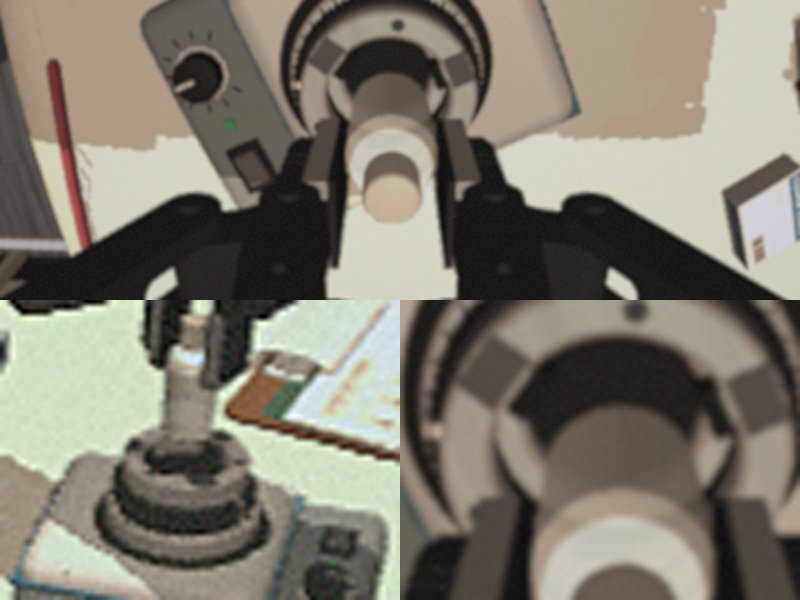

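The wrist crop shows the bottle's lower end inside the mouth: body u 236–274 with its bottom edge at v≈206, against the mouth at u 224–283 with its top edge at v≈190. I'll compute the relative offset in this one camera.

Run:
```python
from h import *
from scipy.optimize import least_squares
w=np.load("w3.npz");s=np.load("s3.npz")
th=np.linspace(0,6.283,181)
def circ(x,y,r,z):return np.c_[x+r*np.cos(th),y+r*np.sin(th),0*th+z]
def fit(r,z,l,rt,t):
    def f(p):
        k=np.array([wproj(w,q) for q in circ(*p,r,z)]);return np.r_[k[:,0].min()-l,k[:,0].max()-rt,k[:,1].min()-t]
    q=least_squares(f,[.507,-.07],x_scale=.01,diff_step=1e-3);print(q.x.round(4),q.fun.round(1))
fit(.021,.086,224.25,283.25,190);fit(.030,.086,210,297,174);fit(.012,.0978,236.25,273.75,206)
for n,u,v,z in(("mouth",250+187/5,115+160/5,.086),("bottom",250+188/5,115+134/5,.0978)):print(n,onz(s,u,v,z))
```

```text
[ 0.5077 -0.0734] [-1.8  1.8  0.1]
[ 0.5077 -0.0718] [-1.1  1.1  0.1]
[ 0.5083 -0.0715] [-0.3  0.3  0. ]
mouth [ 0.50316018 -0.06885144  0.086     ]
bottom [ 0.50523904 -0.07181681  0.0978    ]
```

```bash
python3 -m jog '[10,0,0,-0.008,0,10,0,0,-0.008,0,10,0,0,0,0]'; python3 -m jog '[10,0,0,-0.006,0,10,0,0,-0.006,0,10,0,0,0,0]'
```

```text
time_s: 7.2
eef_pos: [0.5074, -0.0715, 0.1128]
orientation: [-179.2, -1.7, -5.6]
wrist_force: [-0.2, 0.2, -0.1]
gripper_width: 0.0231
time_s: 7.5
eef_pos: [0.507, -0.0713, 0.0993]
orientation: [-179.2, -1.6, -5.6]
wrist_force: [0.6, 0.1, -0.1]
gripper_width: 0.0228
```

```bash
python3 -m jog '[10,0,0,-0.005,0,10,0,0,-0.003,0,10,0,0,0,0]'; python3 -m jog '[10,0,0,-0.0015,0,10,0,0,-0.001,0,10,0,0,0,0]'
```

```text
time_s: 7.8
eef_pos: [0.5071, -0.0713, 0.0906]
orientation: [-179.2, -1.6, -5.6]
wrist_force: [0.1, 0.0, -0.7]
gripper_width: 0.023
time_s: 8.1
eef_pos: [0.5074, -0.0713, 0.0881]
orientation: [-179.2, -1.7, -5.6]
wrist_force: [-0.6, -0.6, -0.5]
gripper_width: 0.0229
```

```bash
python3 -m jog '[10,0,0,-0.001,0,10,0,0,0,0]'; python3 -m jog '[22,0,0,0,0,32,0,0,0,0,45,0,0,0.001,0,60,0,0,0.002,0,100,0,0,0.01,0]'; python3 -m jog '[100,0,0,0.02,0,100,0,0,0.03,0,100,0,0,0.01,0,100,0,0,0,0]';  python3 - <<'E'
from bench import *
import cv2,numpy as np
w=snapshot("wrist");s=snapshot("scene");np.savez("w4.npz",**w);np.savez("s4.npz",**s)
print(get_obs()["eef_pos"])
out=np.zeros((600,800,3),np.uint8);out[:300,:]=cv2.resize(w["img"][170:320,60:460],(800,300),interpolation=2)
out[300:,:400]=cv2.resize(s["img"][115:175,250:330],(400,300),interpolation=2)
out[300:,400:]=cv2.resize(w["img"][170:260,200:320],(400,300),interpolation=2)
cv2.imwrite("pics/w4.png",cv2.convertScaleAbs(out[:,:,::-1],alpha=1.4))
E
```

```text
time_s: 8.3
eef_pos: [0.5078, -0.0714, 0.0877]
orientation: [-179.2, -1.7, -5.6]
wrist_force: [0.2, -0.5, 0.0]
gripper_width: 0.0228
time_s: 8.8
eef_pos: [0.5068, -0.0713, 0.1001]
orientation: [-179.2, -1.6, -5.6]
wrist_force: [0.3, 0.6, -0.2]
gripper_width: 0.0645
time_s: 9.2
eef_pos: [0.5073, -0.0713, 0.165]
orientation: [-179.2, -1.7, -5.6]
wrist_force: [1.4, -0.2, -0.4]
gripper_width: 0.0855
[ 0.50649672 -0.07123875  0.16338178]
```

View pics/w4.png

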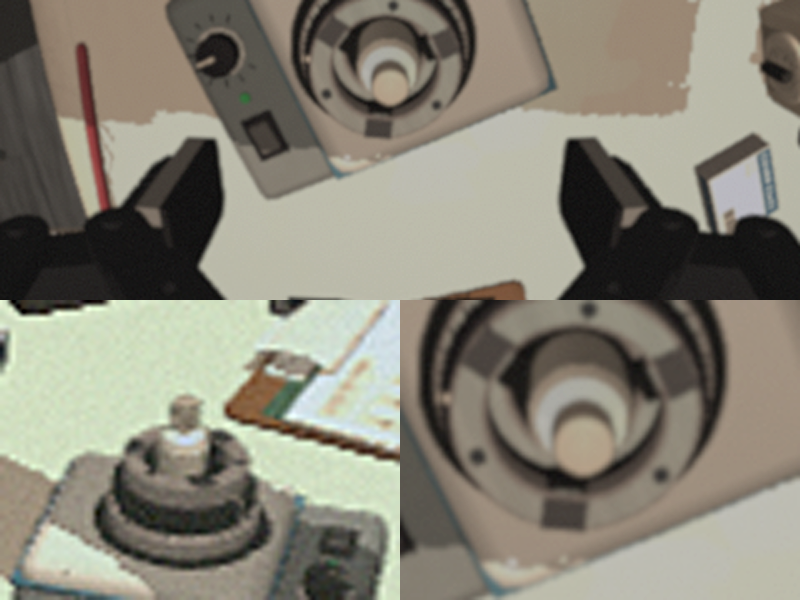

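The bottle stands upright in the chuck, its cap top at raw wrist (255,213). The head ring is fully visible around it, u 215–292 with its bottom edge at v≈239.

Run:
```python
from h import *
from scipy.optimize import least_squares
w=np.load("w4.npz")
th=np.linspace(0,6.283,181)
def circ(x,y,r,z):return np.c_[x+r*np.cos(th),y+r*np.sin(th),0*th+z]
def fit(r,z,m):
    def f(p):
        k=np.array([wproj(w,q) for q in circ(*p,r,z)]);return np.r_[k.min(0),k.max(0)]-m
    q=least_squares(lambda p:np.nan_to_num(f(p)),[.507,-.07],x_scale=.01,diff_step=1e-3);print(q.x.round(4),f(q.x).round(1))
n=np.nan
fit(.030,.086,[215,n,292.1,239]);fit(.021,.086,[226.4,177.5,278.9,227]);fit(.0365,.060,[205.5,n,297.5,n])
print("cap",wonz(w,255,213,.115))
```

```text
[ 0.5089 -0.0722] [ 0.4  nan -0.4 -0. ]
[ 0.5083 -0.0714] [-0.6 -0.9  0.6  1. ]
[0.5177 0.0285] [ 1.9  nan -1.9  nan]
cap [ 0.50935807 -0.0699566   0.115     ]
```

```bash
python3 -m jog '[100,0.0005,-0.001,-0.025,0,100,0,0,-0.025,0,100,0,0,-0.02,0,100,0,0,-0.01,0,100,0,0,0,0]'; python3 -m jog '[100,0,0,-0.005,0,100,0,0,0,0]'
```

```text
time_s: 9.8
eef_pos: [0.5034, -0.0717, 0.0762]
orientation: [-179.2, -1.2, -5.6]
wrist_force: [-0.5, 0.5, 0.5]
gripper_width: 0.0854
time_s: 10.0
eef_pos: [0.5032, -0.0717, 0.0708]
orientation: [-179.2, -1.1, -5.6]
wrist_force: [-0.7, -0.4, -0.0]
gripper_width: 0.0857
```

```bash
python3 -m jog '[100,0.004,0,-0.004,0,100,0,0,-0.004,0,100,0,0,-0.002,0,100,0,0,0,0]'; python3 -m jog '[100,0,0,0,0]'
```

```text
time_s: 10.4
eef_pos: [0.5098, -0.072, 0.0622]
orientation: [-179.2, -1.4, -5.6]
wrist_force: [0.1, -0.3, -0.1]
gripper_width: 0.0855
time_s: 10.5
eef_pos: [0.5099, -0.072, 0.0623]
orientation: [-179.2, -1.4, -5.6]
wrist_force: [0.2, -0.2, 0.4]
gripper_width: 0.0853
```

```bash
python3 -m jog '[100,-0.0025,0,-0.0025,0,100,0,0,0,0]'; python3 -m jog '[85,0,0,0,0,76,0,0,0,0,76,0,0,0,0]' 50;  python3 - <<'E'
from bench import *
import cv2,numpy as np
w=snapshot("wrist");s=snapshot("scene");np.savez("w5.npz",**w);np.savez("s5.npz",**s)
o=get_obs();print(o["eef_pos"],o["gripper_width"])
out=np.zeros((600,800,3),np.uint8);out[:300,:]=cv2.resize(w["img"][170:320,60:460],(800,300),interpolation=2)
out[300:,:400]=cv2.resize(s["img"][105:180,240:340],(400,300),interpolation=2)
out[300:,400:]=cv2.resize(s["img"][130:175,258:318],(400,300),interpolation=2)
cv2.imwrite("pics/w5.png",cv2.convertScaleAbs(out[:,:,::-1],alpha=1.5))
E
```

```text
time_s: 10.7
eef_pos: [0.5073, -0.072, 0.0599]
orientation: [-179.2, -1.5, -5.6]
wrist_force: [0.4, -0.4, -0.6]
gripper_width: 0.0856
time_s: 11.0
eef_pos: [0.5076, -0.0721, 0.0604]
orientation: [-179.2, -1.5, -5.6]
wrist_force: [0.5, 0.6, -1.0]
gripper_width: 0.065
[ 0.5075736  -0.0720374   0.06038145] 0.06476568877241372
```

View pics/w5.png

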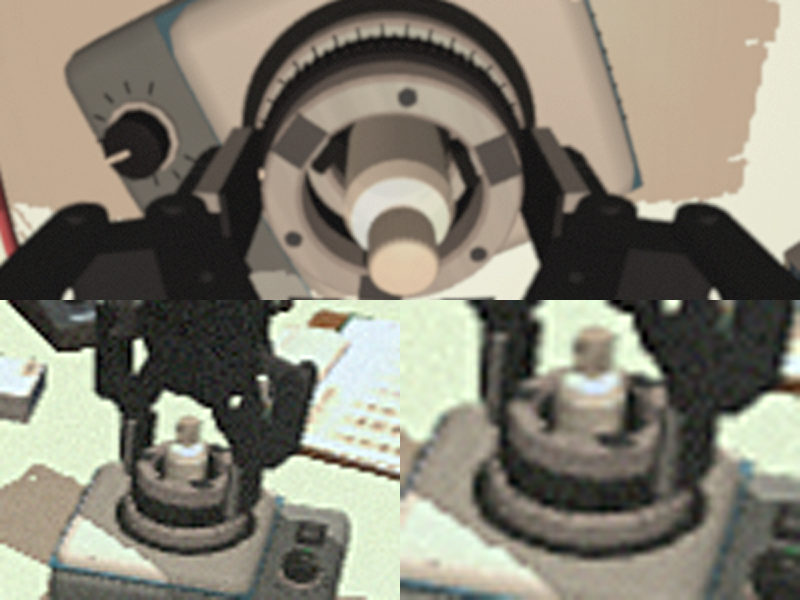

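Fingers hold at 65 mm (the ring is 66, the head ring 60, the lip 73), so the pads are on the clamp ring. The scene view shows the fingertips ending above the lip. I'll turn now.

```bash
cat > q.py <<'E'
from bench import *
import numpy as np
o=get_obs();print("   T",o["torque"].round(3),"F",o["wrist_force"].round(1),"jt6",round(float(o["joint_torque"][5]),3),"yaw",round(float(o["orientation"][2]),2),"rad",round(float(np.deg2rad(o["orientation"][2]+5.6)),3),o["eef_pos"].round(4),round(float(o["gripper_width"]),4))
E
python3 -m jog '[70,0,0,0,0,65,0,0,0,0]' 60 >/dev/null; python3 q.py
python3 -m jog '[65,0,0,0,-0.05]' >/dev/null; python3 q.py
python3 -m jog '[65,0,0,0,-0.05]' >/dev/null; python3 q.py
python3 -m jog '[65,0,0,0,-0.05]' >/dev/null; python3 q.py
python3 -m jog '[65,0,0,0,-0.05]' >/dev/null; python3 q.py
python3 -m jog '[65,0,0,0,-0.05]' >/dev/null; python3 q.py
```

```text
T [-0.035 -0.071 -0.037] F [ 0.5 -0.5 -2.3] jt6 -0.026 yaw -5.57 rad 0.0 [ 0.5075 -0.0721  0.061 ] 0.0635
   T [-0.006 -0.016  0.293] F [-0.7  0.9  1.4] jt6 -0.297 yaw -8.46 rad -0.05 [ 0.5076 -0.0721  0.061 ] 0.0635
   T [-0.043  0.047  0.327] F [-0.6 -1.3  1.3] jt6 -0.139 yaw -11.39 rad -0.101 [ 0.5076 -0.0721  0.0609] 0.0638
   T [-0.067  0.066  0.319] F [-0.7  0.   1.1] jt6 -0.14 yaw -14.32 rad -0.152 [ 0.5077 -0.0721  0.061 ] 0.0638
   T [-0.087  0.086  0.346] F [-1.3  0.   1.3] jt6 -0.138 yaw -17.25 rad -0.203 [ 0.5077 -0.0721  0.0609] 0.0635
   T [-0.084  0.079  0.282] F [-0.2  0.   1.5] jt6 -0.136 yaw -20.18 rad -0.254 [ 0.5077 -0.0722  0.061 ] 0.0636
```

```bash
for i in 1; do :; done
python3 -m jog '[65,0,0,0,-0.05]' >/dev/null; python3 q.py
python3 -m jog '[65,0,0,0,-0.03]' >/dev/null; python3 q.py
python3 -m jog '[65,0,0,0,-0.03]' >/dev/null; python3 q.py
python3 -m jog '[65,0,0,0,-0.03]' >/dev/null; python3 q.py
python3 -m jog '[65,0,0,0,-0.03]' >/dev/null; python3 q.py
```

```text
T [-0.051  0.095  0.307] F [-1.   1.   1.4] jt6 -0.135 yaw -23.11 rad -0.306 [ 0.5078 -0.0722  0.0609] 0.0632
   T [-0.063  0.096  0.32 ] F [-0.9  0.2  1.5] jt6 0.09 yaw -24.87 rad -0.336 [ 0.5078 -0.0722  0.0609] 0.0632
   T [-0.016  0.153  0.281] F [-0.1 -1.   1.6] jt6 0.029 yaw -26.61 rad -0.367 [ 0.5079 -0.0722  0.061 ] 0.0636
   T [-0.004  0.134  0.338] F [-0.7  0.3  1.2] jt6 0.052 yaw -28.34 rad -0.397 [ 0.5078 -0.0722  0.0609] 0.0636
   T [-0.058  0.086  0.346] F [-0.8 -0.8  1.1] jt6 0.076 yaw -30.07 rad -0.427 [ 0.5079 -0.0723  0.0609] 0.0637
```

```bash
python3 -m jog '[65,0,0,0,-0.03]' >/dev/null; python3 q.py
python3 -m jog '[65,0,0,0,-0.03]' >/dev/null; python3 q.py
python3 -m jog '[65,0,0,0,-0.03]' >/dev/null; python3 q.py
```

```text
T [-0.1    0.158  0.361] F [-0.8  0.5  1.8] jt6 0.1 yaw -31.8 rad -0.457 [ 0.5079 -0.0723  0.0609] 0.0635
   T [0.003 0.111 0.398] F [0.2 0.1 1.3] jt6 0.125 yaw -33.52 rad -0.487 [ 0.5079 -0.0723  0.0609] 0.0639
   T [-0.034  0.128  0.426] F [-0.7 -0.8  1.6] jt6 0.15 yaw -35.24 rad -0.517 [ 0.5079 -0.0723  0.0609] 0.0636
```

```bash
python3 -m jog '[65,0,0,0,-0.03]' >/dev/null; python3 q.py
python3 -m jog '[65,0,0,0,-0.03]' >/dev/null; python3 q.py
```

```text
T [-0.028  0.162  0.415] F [-0.5  0.1  1.2] jt6 0.175 yaw -36.96 rad -0.547 [ 0.5079 -0.0724  0.0609] 0.0636
   T [0.02  0.184 0.393] F [-0.9  0.4  1.4] jt6 0.2 yaw -38.67 rad -0.577 [ 0.5079 -0.0724  0.061 ] 0.0635
```

Run:
```python
from bench import *
import cv2,numpy as np
w=snapshot("wrist");np.savez("w6.npz",**w)
print(get_obs()["torque"])
out=cv2.resize(w["img"][190:320,180:340],(800,650),interpolation=2)[:600]
cv2.imwrite("pics/w6.png",cv2.convertScaleAbs(out[:,:,::-1],alpha=1.8))
```

```text
[-0.00380462  0.19304337  0.18587816]
```

View pics/w6.png

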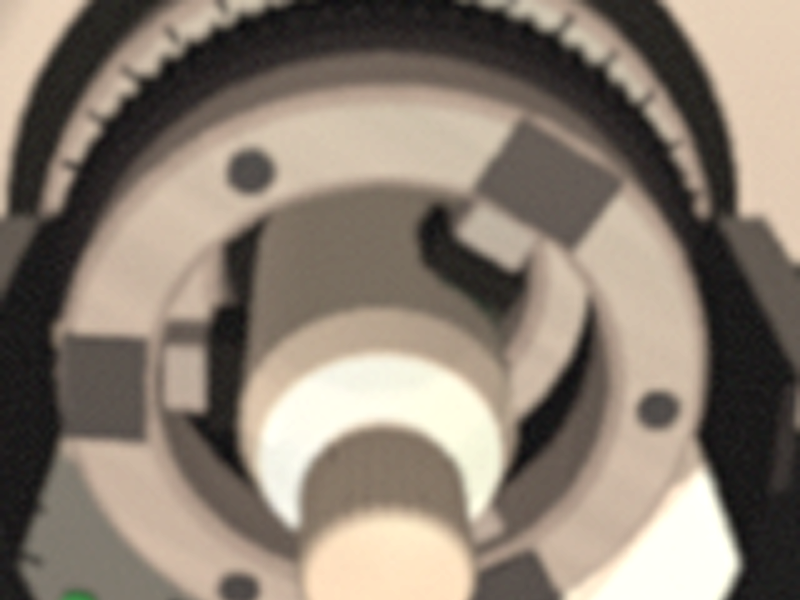

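The left and upper-right jaws' dark faces are close to or at the bottle body (left face at x≈207–245, next to the body edge at ≈245). The contact isn't clear by eye, so I'll continue by torque in small steps.

```bash
python3 -m jog '[65,0,0,0,-0.03]' >/dev/null; python3 q.py
python3 -m jog '[65,0,0,0,-0.03]' >/dev/null; python3 q.py
```

```text
T [-0.051  0.155  0.442] F [-0.7 -0.4  1.9] jt6 0.137 yaw -40.4 rad -0.607 [ 0.508  -0.0724  0.0609] 0.0634
   T [-0.032  0.139  0.504] F [-0.8 -0.3  2.2] jt6 0.257 yaw -42.12 rad -0.637 [ 0.508  -0.0724  0.0609] 0.0634
```

Run:
```python
from bench import *
import cv2,numpy as np
w=snapshot("wrist");np.savez("w7.npz",**w)
print(get_obs()["torque"])
a=np.load("w5.npz")["img"]
g=lambda i:cv2.resize(i[195:307,190:264+0],(400,600),interpolation=2)
f=lambda i:np.uint8(255*(i/255.)**.5)
A=cv2.resize(f(a)[195:295,185:318],(399,300),interpolation=2)
def c(i,x,y):return cv2.resize(f(i)[y:y+75,x:x+100],(400,300),interpolation=2)
out=np.vstack([np.hstack([c(a,190,215),c(a,240,200)]),np.hstack([c(w["img"],190,215),c(w["img"],240,200)])])
cv2.imwrite("pics/w7.png",out[:,:,::-1])
```

```text
[-0.06468092  0.21466542  0.18908993]
```

View pics/w7.png

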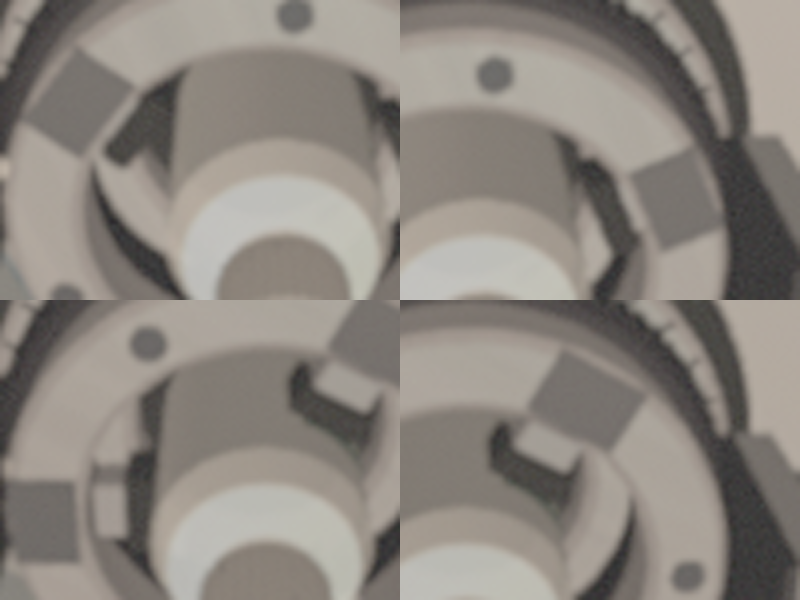

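Before turning (top) the jaw faces were flush with the mouth. Now (bottom) they protrude with their rubber at or near the bottle. I'll measure the face radius along the jaw's direction.

Run:
```python
from h import *
import cv2
c=np.array([.5085,-.072])
for n,uv in(("w5",[(190+80/4,215+100/4),(240+678/4-100,200+200/4)]),("w6",[(180+548/5,190+182/5),(180+105/5,190+387/5)]),("w7",[(287,225),(200.3,270)])):
  w=np.load(n+".npz");g=cv2.cvtColor(w["img"],cv2.COLOR_RGB2GRAY).astype(np.float32)
  # axis from cap is not needed: axis moves only with calibration
  for u,v in uv:
    p=wonz(w,u,v,.086)[:2]-c;phi=np.arctan2(p[1],p[0]);r=np.hypot(*p)
    R=np.arange(8,23,.75)/1000
    q=np.array([wproj(w,np.r_[c+x*np.array([np.cos(phi),np.sin(phi)]),.085]) for x in R],np.float32)
    print(n,np.rad2deg(phi).round(1),r.round(4),cv2.remap(g,q[:,0],q[:,1],1).ravel().astype(int).tolist())
print((np.arange(8,23,.75)).tolist())
```

```text
w5 138.7 0.0254 [110, 110, 108, 90, 73, 74, 74, 60, 30, 22, 20, 22, 23, 21, 21, 20, 42, 85, 78, 55]
w5 16.5 0.0249 [128, 105, 95, 94, 94, 85, 68, 86, 103, 107, 67, 23, 21, 20, 25, 66, 97, 78, 55, 53]
w6 16.9 0.0249 [86, 73, 60, 59, 58, 46, 24, 19, 20, 20, 25, 72, 96, 99, 99, 99, 84, 56, 51, 52]
w6 139.8 0.0254 [138, 126, 111, 109, 109, 109, 88, 45, 19, 20, 21, 49, 89, 97, 97, 97, 86, 66, 74, 55]
w7 16.5 0.0248 [85, 69, 60, 59, 58, 45, 24, 20, 20, 20, 29, 73, 97, 98, 99, 92, 67, 52, 51, 51]
w7 139.5 0.0257 [138, 131, 118, 110, 109, 108, 91, 51, 20, 20, 22, 54, 89, 97, 96, 91, 61, 59, 74, 54]
[8.0, 8.75, 9.5, 10.25, 11.0, 11.75, 12.5, 13.25, 14.0, 14.75, 15.5, 16.25, 17.0, 17.75, 18.5, 19.25, 20.0, 20.75, 21.5, 22.25]
```

Run:
```python
import numpy as np,cv2
for n in("w5","w6","w7"):
  g=cv2.cvtColor(np.load(n+".npz")["img"],cv2.COLOR_RGB2GRAY)
  print(n);print(g[236:272:2,184:202])
```

```text
w5
[[ 44  31  23  14  15  15  14  16  17  19  23  21  23  31  50  68  77  74]
 [ 29  18  15  16  15  15  14  18  19  18  22  22  28  50  70  77  67  57]
 [ 16  15  13  13  14  14  17  18  18  21  23  27  45  64  71  64  55  52]
 [ 15  16  15  17  15  15  16  17  19  24  25  40  55  60  55  53  53  52]
 [ 15  14  15  17  18  15  17  18  21  24  33  46  53  52  54  52  53  52]
 [ 14  16  14  16  14  15  16  18  24  38  62  75  78  74  64  55  50  53]
 [ 15  12  16  15  15  17  14  22  32  56  78  92 100 105 101  91  77  64]
 [ 14  15  15  13  16  14  16  24  44  69  87  97 103 108 109 110 108 102]
 [ 16  14  17  15  16  16  18  33  58  80  93 102 108 109 110 109 109 111]
 [ 14  15  16  13  24  49  70  75  79  88  98 106 109 110 109 109 108 108]
 [ 15  16  14  12  33  80 118 121 105  96 101 108 110 109 109 109 108 109]
 [ 16  15  15  10  29  75 111 116 102  96 103 108 109 110 109 108 110 109]
 [ 17  16  16  15  14  32  57  76  90  98 105 109 109 109 109 109 109 109]
 [ 14  14  15  15  14  17  43  73  92 101 108 110 110 109 109 109 108 109]
 [ 13  15  16  15  15  21  51  80  95 103 110 1
[... 2261 characters left out ...]
102 104 106 106 107 106]
 [ 12  14  13  15  13  19  31  51  68  80  88  97 102 104 104 104 105 106]
 [ 17  12  18  15  13  21  50  79  93  92  94 100 103 104 103 103 103 104]
 [ 14  14  15  16  15  20  43  71  84  88  92 100 101 101 101 100 101 100]
 [ 14  14  13  14  13  17  22  39  50  54  58  63  65  64  63  61  61  60]
 [ 14  14  15  16  15  15  15  29  44  46  46  46  46  46  46  47  46  47]
 [ 14  14  13  15  15  15  17  30  42  46  47  47  46  46  48  46  47  47]
 [ 15  15  15  12  16  15  24  40  46  47  48  46  48  47  47  47  46  45]
 [ 16  14  14  16  14  13  20  36  44  47  48  47  47  46  47  45  48  47]
 [ 13  14  13  14  13  15  16  31  47  49  49  46  47  47  46  47  47  46]]
```

The jaw faces were at the same radius, about 12 mm, in the last two pictures, so they are on the bottle. Torque has risen from the 0.31 baseline to about 0.47–0.50 N m, which means roughly 6–7 N per jaw, inside 2–14 N. I'll release and back away.

```bash
python3 -m jog '[80,0,0,0,0,100,0,0,0,0,100,0,0,0,0,100,0,0,0,0]'; python3 -m jog '[100,0,0,0.01,0,100,0,0,0.02,0,100,0,0,0.03,0,100,0,0,0.03,0,100,0,0,0.02,0]'; python3 -m jog '[100,0,-0.03,0.01,0,100,0,-0.03,0,0,100,0,-0.03,0,0,100,0,0,0,0,100,0,0,0,0]'
python3 - <<'E'
from bench import *
import cv2,numpy as np
w=snapshot("wrist");s=snapshot("scene");np.savez("w8.npz",**w);np.savez("s8.npz",**s)
f=lambda i:np.uint8(255*(i/255.)**.6)
out=np.zeros((600,800,3),np.uint8);out[:300,:400]=cv2.resize(f(w["img"]),(400,300))
out[:300,400:]=cv2.resize(f(s["img"])[195:275,185:291],(400,300),interpolation=2)
out[300:,:400]=cv2.resize(f(s["img"])[115:175,250:330],(400,300),interpolation=2)
out[300:,400:]=cv2.resize(f(w["img"])[100:190,200:320],(400,300),interpolation=2)
cv2.imwrite("pics/w8.png",out[:,:,::-1])
E
```

```text
time_s: 13.5
eef_pos: [0.5077, -0.0723, 0.0602]
orientation: [-179.4, -1.6, -42.2]
wrist_force: [0.1, -0.1, -0.1]
gripper_width: 0.0857
time_s: 14.0
eef_pos: [0.5043, -0.0718, 0.1731]
orientation: [-179.7, -1.2, -42.2]
wrist_force: [0.8, -0.4, -0.2]
gripper_width: 0.0853
time_s: 14.5
eef_pos: [0.5079, -0.1647, 0.1937]
orientation: [-179.2, -2.0, -42.1]
wrist_force: [0.3, -0.6, 0.5]
gripper_width: 0.0851
```

View pics/w8.png

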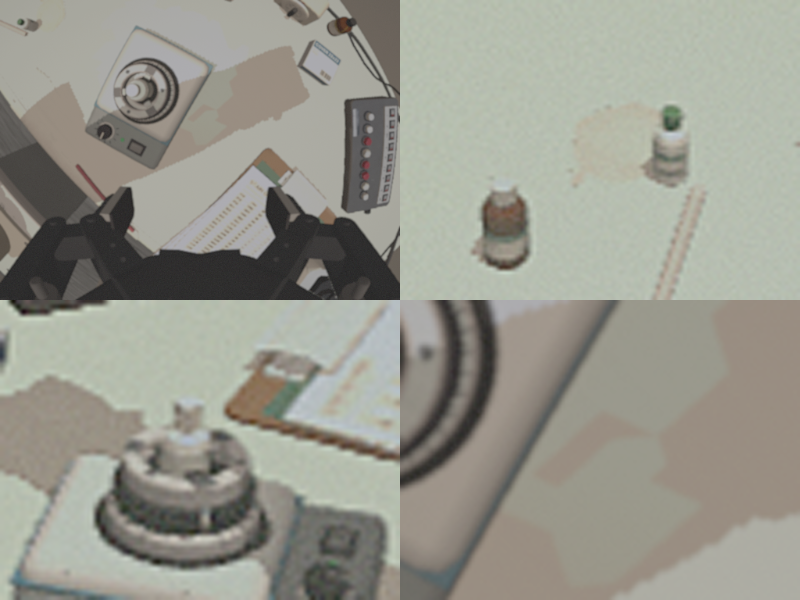

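The bottle stands upright in the jaws, the bystanders are unmoved, and the ring's white mark is now visible at scene (291,158). I'll use the mark to get the true ring rotation as a cross-check.

Run:
```python
from h import *
import cv2
th=np.deg2rad(np.arange(-180,180,1.))
def prof(s,c,z,wr,rad=.0331):
    P=np.c_[c[0]+rad*np.cos(th),c[1]+rad*np.sin(th),0*th+z]
    return np.array([wproj(s,p) for p in P]) if wr else (lambda q:q[:,:2]/q[:,2:])(((s["mtx"]@(s["R"]@P.T+s["t"][:,None])).T))
cw=[.5085,-.072]
for n,uv in(("w3",(208,213)),("w4",None),("w5",(190,257)),("w8",None)):
  w=np.load(n+".npz")
  for z in(.070,.074):
    q=prof(w,cw,z,True)
    if uv:
      d=np.hypot(*(q-uv).T);print(n,z,np.rad2deg(th[d.argmin()]),d.min().round(1))
    g=cv2.cvtColor(w["img"],cv2.COLOR_RGB2GRAY);v=cv2.remap(g,q[:,0].astype(np.float32),q[:,1].astype(np.float32),1).ravel()
    k=np.argsort(v.astype(int))[::-1][:12];print(n,z,"bright",[(int(np.rad2deg(th[i]).round()),int(v[i])) for i in k])
s=np.load("s8.npz")
for c in([.5045,-.070],[.507,-.071]):
  q=prof(s,c,.068,False);d=np.hypot(*(q-[291.4,158.4]).T);print("s8",np.rad2deg(th[d.argmin()]),d.min())
g=cv2.cvtColor(s["img"],cv2.COLOR_RGB2GRAY);print(g[152:164,284:300])
```

```text
w3 0.07 177.0 0.6
w3 0.07 bright [(-113, 142), (-114, 142), (-115, 142), (-76, 142), (-117, 141), (-75, 141), (-71, 141), (-73, 141), (-72, 141), (-116, 141), (-74, 141), (-118, 141)]
w3 0.074 174.0 0.4
w3 0.074 bright [(-114, 141), (-117, 140), (-115, 140), (-116, 140), (-74, 140), (-75, 140), (-119, 139), (-113, 139), (-73, 139), (-72, 139), (-118, 139), (-71, 138)]
w4 0.07 bright [(-139, 98), (-134, 98), (-63, 98), (-65, 98), (-64, 98), (-66, 98), (-67, 98), (-137, 97), (-133, 97), (-141, 97), (-84, 97), (-136, 97)]
w4 0.074 bright [(-83, 95), (-82, 95), (-84, 95), (-85, 94), (-63, 94), (-71, 94), (-81, 94), (-65, 94), (-133, 94), (-132, 94), (-64, 94), (-134, 93)]
w5 0.07 177.0 1.4
w5 0.07 bright [(-89, 136), (-96, 136), (-87, 136), (-88, 136), (-93, 136), (-90, 136), (-97, 135), (-84, 135), (-94, 135), (-92, 135), (-86, 135), (-85, 135)]
w5 0.074 174.0 0.5
w5 0.074 bright [(-82, 135), (-80, 135), (-81, 135), (-92, 134), (-88, 134), (-85, 134), (-95, 134), (-87, 134), (-83, 134), (-96, 134), (-89, 134), (-90, 134)]
w8 0.07 bright [(167, 132), (160, 131), (161, 131), (163, 131), (
[... 415 characters left out ...]
  86  79  77  81  79  51  30]
 [ 76  72  78  75  72  86  84  83  84  85  92  83  76  53  30  27]
 [ 85  82  85  84  84  82  84  84  87  92  80  55  37  34  27  27]
 [ 50  58  60  72  74  64  71  81  53  41  39  35  31  30  35  24]
 [ 41  40  35  43  42  40  65  84  29  25  39  31  40  22  24  47]
 [ 28  27  26  25  34  24  83 104  13  31  33  28  29  33  30  55]
 [ 36  39  35  31  29  29  73  96  24  22  25  30  19  32  72  97]
 [ 26  25  27  32  34  27  48  56  26  22  23  32  78  99  83  91]
 [ 29  22  23  22  16  19  37  38  32  40  99 141 130 143 102  64]
 [149 130  73  88 107 158 151 153 153 137 129 148 107  87  83  62]
 [138 140 134 131 138 144 140 138 121 106  81  80  82  83  74  38]]
```

Checks disagree. The torque says about 7 N. The kinematics says more: the mark shows the ring turned the full 0.64 rad, and jaw travel puts contact at about 0.40 rad, which at the nominal 7 N/mm gives around 15 N. I'll regrip and ease the ring back about 0.1 rad so both estimates fall inside the window.

```bash
python3 -m jog '[100,0,0.03,0,0,100,0,0.03,0,0,100,0,0.025,0,0,100,0,0,0,0,100,0,0,0,0]'; python3 q.py;  sed -i 's/print(/print("v6",round(float(o["joint_vel"][5]),2),/' q.py
```

```text
time_s: 15.1
eef_pos: [0.5067, -0.0721, 0.1932]
orientation: [-179.2, -1.9, -41.7]
wrist_force: [-0.1, -0.4, -0.6]
gripper_width: 0.085
   T [ 0.019  0.065 -0.029] F [-0.1 -0.4 -0.6] jt6 0.014 yaw -41.71 rad -0.63 [ 0.5067 -0.0721  0.1932] 0.085
```

```bash
python3 -m jog '[100,0,0,-0.03,0,100,0,0,-0.03,0,100,0,0,-0.03,0,100,0,0,-0.015,0,100,0,0,0,0]'; python3 -m jog '[100,0,0,-0.006,0,100,0,0,0,0,100,0,0,0,0]'
```

```text
time_s: 15.6
eef_pos: [0.5077, -0.0733, 0.0866]
orientation: [-179.1, -2.1, -41.7]
wrist_force: [0.5, 0.2, 0.1]
gripper_width: 0.0852
time_s: 15.9
eef_pos: [0.5089, -0.0743, 0.0818]
orientation: [-179.1, -2.3, -41.8]
wrist_force: [0.4, -0.6, -0.4]
gripper_width: 0.0854
```

```bash
python3 -m jog '[100,-0.001,0.002,-0.007,0,100,0,0,-0.007,0,100,0,0,-0.004,0,100,0,0,0,0,100,0,0,0,0]'
```

```text
time_s: 16.4
eef_pos: [0.5094, -0.0723, 0.0644]
orientation: [-178.9, -2.5, -41.8]
wrist_force: [0.4, 0.1, -0.8]
gripper_width: 0.0855
```

```bash
python3 -m jog '[100,-0.0015,0,-0.0035,0,100,0,0,0,0]'; python3 -m jog '[85,0,0,0,0,72,0,0,0,0,65,0,0,0,0,65,0,0,0,0]' 60; python3 q.py; python3 -m jog '[65,0,0,0,0.02]' >/dev/null; python3 q.py;python3 -m jog '[65,0,0,0,0.02]' >/dev/null; python3 q.py;python3 -m jog '[65,0,0,0,0.02]' >/dev/null; python3 q.py
```

```text
time_s: 16.6
eef_pos: [0.5079, -0.0723, 0.0607]
orientation: [-178.9, -2.5, -41.8]
wrist_force: [0.1, -0.2, 0.5]
gripper_width: 0.0857
time_s: 17.0
eef_pos: [0.508, -0.0725, 0.0617]
orientation: [-178.9, -2.5, -41.8]
wrist_force: [-0.7, -0.4, -1.0]
gripper_width: 0.0633
v6 0.04    T [-0.082 -0.069  0.018] F [-0.7 -0.4 -1. ] jt6 0.032 yaw -41.75 rad -0.631 [ 0.508  -0.0725  0.0617] 0.0633
v6 -12.78    T [-0.019  0.02  -0.059] F [-0.5  0.  -0.6] jt6 0.207 yaw -40.55 rad -0.61 [ 0.508  -0.0725  0.0617] 0.0632
v6 -12.34    T [ 0.    -0.049 -0.079] F [-0.5 -0.2 -0.2] jt6 0.118 yaw -39.31 rad -0.588 [ 0.508  -0.0725  0.0618] 0.0633
v6 -12.64    T [ 0.025  0.083 -0.066] F [-0.6 -0.2  0.8] jt6 0.097 yaw -38.07 rad -0.567 [ 0.508  -0.0725  0.0617] 0.0633
```

```bash
python3 -m jog '[65,0,0,0,0.02]' >/dev/null; python3 q.py; python3 -m jog '[65,0,0,0,0.01]' >/dev/null; python3 q.py
```

```text
v6 -12.67    T [ 0.034  0.002 -0.135] F [-0.9  0.6 -0.1] jt6 0.077 yaw -36.83 rad -0.545 [ 0.508  -0.0725  0.0617] 0.0632
v6 -6.25    T [-0.007  0.053 -0.116] F [-0.8  0.8 -0. ] jt6 -0.056 yaw -36.19 rad -0.534 [ 0.508  -0.0724  0.0617] 0.0635
```

Averaging the tightening torque (+0.415) and the loosening torque (−0.125) at this angle removes the friction term: F ≈ (0.415−0.125)/2/0.027 ≈ 5.4 N per jaw. That is on target, so I'll release.

```bash
python3 -m jog '[80,0,0,0,0,100,0,0,0,0,100,0,0,0,0,100,0,0,0,0]'; python3 -m jog '[100,0,0,0.01,0,100,0,0,0.02,0,100,0,0,0.03,0,100,0,0,0.03,0,100,0,0,0.02,0]'; python3 -m jog '[100,0,-0.03,0.01,0,100,0,-0.03,0,0,100,0,-0.03,0,0,100,0,0,0,0,100,0,0,0,0]'
python3 - <<'E'
from bench import *
import cv2,numpy as np
w=snapshot("wrist");s=snapshot("scene")
f=lambda i:np.uint8(255*(i/255.)**.6)
out=np.zeros((600,800,3),np.uint8);out[:300,:400]=cv2.resize(f(w["img"]),(400,300))
out[:300,400:]=cv2.resize(f(s["img"])[195:275,185:291],(400,300),interpolation=2)
out[300:,:400]=cv2.resize(f(s["img"])[115:175,250:330],(400,300),interpolation=2)
out[300:,400:]=cv2.resize(f(w["img"])[60:150,120:240],(400,300),interpolation=2)
cv2.imwrite("pics/w9.png",out[:,:,::-1])
E
```

```text
time_s: 17.9
eef_pos: [0.5081, -0.0725, 0.0616]
orientation: [-178.9, -2.5, -36.1]
wrist_force: [-0.1, -0.3, 0.1]
gripper_width: 0.0854
time_s: 18.4
eef_pos: [0.5049, -0.072, 0.1748]
orientation: [-179.1, -2.2, -36.1]
wrist_force: [-0.4, 0.4, 0.5]
gripper_width: 0.0855
time_s: 18.9
eef_pos: [0.5086, -0.1648, 0.1956]
orientation: [-178.8, -3.0, -36.0]
wrist_force: [-0.3, -0.2, 0.3]
gripper_width: 0.0849
```

View pics/w9.png

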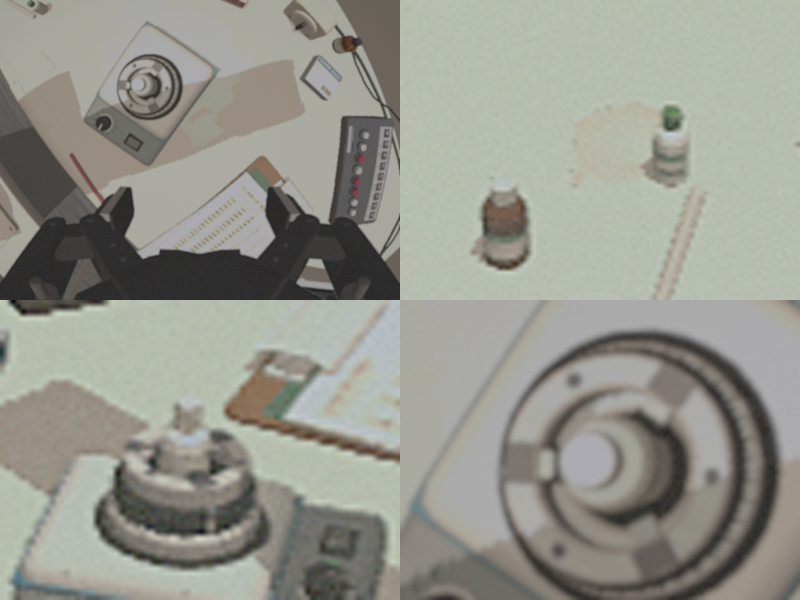

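The bottle stands upright between the three jaws (cap at display (187,412)), both bystanders are where they were, and the gripper is clear. I'm handing in.

```bash
python3 -c "
from bench import *
print(finish_job())"
```

```text
the job is handed in; nothing more can be done
None
```

The white bottle is standing in the chuck, clamped at about 5.4 N per jaw by my best estimate, and the job is handed in at about 19 s.

**What I did:** I placed the bottle on the seat, gripped the clamp ring and turned it clockwise 0.64 rad. I then regripped the ring and eased it back about 0.1 rad, to a net 0.53 rad, because my force estimates disagreed.

**Clamping force:** This is the uncertain part.
- **By torque:** averaging the tightening and loosening torque at the final angle cancels the ring's friction and gives about 5.4 N per jaw, from noisy readings.
- **By jaw travel:** the pictures put contact at about 0.40 rad. With the nominal 7 N/mm, that gives about 8 N at the final setting.
- **At the peak, before easing back:** torque gave 7–8 N, but jaw travel gave about 15 ± 3.5 N. If the jaw-travel figure is right, the bottle may briefly have passed the 14 N crack limit. I trust the torque more, since it measures the load directly.

**Last checks:** In the final picture the bottle stands upright between the jaws, both other bottles are where they were, and the gripper is clear. The finger opening on the ring read 63–65 mm and I saw no contact with the fixed rings. Wrist force stayed under 3 N in every reading I took.

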